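Test a donated CD player

ROBOT

A 6-joint arm with a two-finger parallel gripper is mounted at the origin on the work surface. World frame = base frame: x ahead of the robot, y to its left, z up, the work surface at z = 0. Lengths are in mm, angles in rad, forces in N, time in s.
With the tool pointing down it reaches from about 350 to 775 mm from the base axis. Payload 7.3 kg.
Tool frame: the origin (TCP) lies on the centre line of the jaws, within the pads' length; the fingertips stand 14 mm ahead of it and the grasp point (between the pads) lies 5 mm behind it; z points along the fingers, y is the line along which they close (so a half turn about z gives the same grasp; the last joint's range is limited). The gripper opens to 92 mm and grips with 3 to 60 N. Pads are 19 mm wide; open, the fingers measure 130 mm over their backs; the gripper's body (75 mm by 190 mm) begins 47 mm behind the grasp point.
Start: joints at [-1.279, 0.342, 1.524, -0, 1.275, -0.146], TCP at [222.596, -475.494, 240.741] pointing down, gripper open.
Joint ranges: [-2.53, 2.53], [-0.77, 2.02], [0.04, 2.7], [-1, 4.14], [0.28, 2.66], [-3.11, 3.11]. Speed limits (rad/s): [2.57, 2.57, 3.14, 3.14, 3.14, 3.14].

INTERFACE

Orientations are given as [roll, pitch, yaw] about the fixed x, y, z axes, in that order (R = Rz(yaw) Ry(pitch) Rx(roll)).
In Python, from plant import get_obs, capture, bot, spot_in, trace, pinpoint gives the robot as it stands.
- The arm moves only by the tool play_rows, never from a script. Its argument "rows" is a list of rows, each a list of 2 entries, a list of its own where there are three numbers: the shift along the world's x, y, z in units of 3 cm (1.0 is 3 cm), then the turn, a rotation vector about the world's x, y, z in units of 8 degrees (1.0 is 8 degrees). A call has 1 to 12 rows; each row shifts and turns the commanded pose from where the row before left it; what a row does not reach is not made up. A row lasts 1/8 s, in which the tool goes at most 62.5 mm and 10.7 degrees, less where a joint would pass 70% of its speed; a pose out of reach is approached as far as the arm can. A call with a number of a shift or a turn outside -1 to 1 is refused whole. A call with a gripper value outside its range is refused whole. "hand" is the opening, from -1 (shut) to 1 (fully open), set as the call begins (left out, the last holds). The fingers move at their own pace and stop on an object; the grip force is fixed at half the most. Time passes only in rows, so rows that do not move let the fingers close. It gives the time, the measured TCP pose, the force, the opening and the grip force at its end, in the units of the state.
- get_obs(): the state, without advancing time (a new reading comes with each control period).
- capture(name): name is "scene" or "top" or "wrist"; returns a dict with "frame" (400x640x3 uint8, red, green, blue), "fov_y" (degrees; the focal length in pixels is half the picture's height over the tangent of half this angle, whatever the lens; pixels are square), "cx", "cy" (the principal point, pixels), "rvec" (rotation vector, rad) and "tvec" (3), from world to camera coordinates, as OpenCV has them; the wrist camera has in their place "hand_eye" (4x4, takes a point from camera to tool coordinates, whose origin is the TCP and whose axes are the flange's). Camera axes: x right, y down, z forward; pixel columns grow to the right and rows downward; lengths in mm; the calibration is good to about 2 mm. A picture is of the moment at which its call begins: read the wrist's pose just before it. There is no depth.
- bot.close_job(): hands the job in; it is judged then, once.
Trained networks look in the newest picture that a camera, given by its name, has taken for a name from the list of things; names that differ only in an ending like _2 or _b are one class to them, and where a whole thing is asked for, a point or a joint stands for the part that bears it (a point fixed in the world has none). Each returns a list of dicts, best first, with "p" (0 to 1); they miss things now and then, are a little off and sometimes report something else, mostly with a low value. They report only what shows in the picture. A call takes as long as a camera call.
- spot_in(query, camera): "at" ([row, column] in pixels, amid what is visible of it).
- trace(query, camera): "mask" (400x640 bool, what is visible of it) and "at" ([row, column] in pixels, amid what is visible of it).
- pinpoint(query, camera): "at" ([row, column] in pixels: a listed point, or the origin of a listed thing).
The state is a dict: "time": time; "joint_positions": joint angles; "dq": joint speeds; "tau": joint torques, N m; "tool_pos": TCP position; "tcp_rot": TCP orientation; "contact_force": force on the tool from outside, world axes, zero at the start; "moment": the same for the moment, N m; "grip_width": finger opening in mm; "finger_force": force on a finger pad.
Only numpy, scipy, OpenCV 4.12 (cv2) and the standard library are available. Lean on these libraries where they do the work, as an engineer would, in place of code of your own. Each camera call takes 0.05 s, during which the arm holds its last target. There are 200 camera calls.

TASK

Test the donated CD player on the shop counter with your fingertips: push its raised lid down until it is fully shut, then press the white-striped end of the orange rocker switch fully down to switch it on, and then press the green key all the way down and let it come up again. Do not press the red or yellow key, do not raise the lid further, and leave the pot, figurine and mug where they are; nothing is to be picked up.

Things in the scene. Friction and masses are not known exactly. Their poses are not given: they have to be found in the camera images.
- player: dark CD player, a box 230 (x) by 330 (y) by 100 mm high, immovable; origin at the centre of its underside; x to its back (away from the robot), y to its left, z up. On its top: the lid in the middle, three keys in a row at the front (50 mm apart, any order), rocker and silver pot on either side of the lid (either way round). All share its yaw
- lid (a joint): opening of the lid in rad, 0 = fully shut; stands at 0.35 to 0.75 at the start. Stiff hinge: the lid stays where it is left; turning it takes up to about 0.35 N m (some 4 N, 85 mm from the hinge)
- lid_hinge (a point): fixed point above the middle of the lid's hinge axis, which runs along the player's y at its back; 100 mm behind the player's origin, 114 mm above the counter, level with the outer face of the shut lid. The axis itself is 14 mm lower
- lid_edge (a point): middle of the lid's free front edge on its outer (upper) face; moves with the lid, a light grey panel 150 by 150 mm, 8 mm thick, with a dark round window. Shut, this point is 150 mm in front of lid_hinge and 114 mm above the counter
- rocker (a joint): orange rocker switch, rad: 0 = off (start), 0.4 = fully on; turns about the player's x axis and stays where it is left; needs about 2 N at rocker_on
- rocker_on (a point): spot to press: middle of the rocker's white-striped half (towards the player's +y), on its surface. V-shaped rocker, 28 mm wide (x), 60 mm long (y), pivot in the middle. Off, the striped half slopes up outwards at 0.4 rad and this point is 119 mm above the counter, 17 mm from the pivot; fully on, the striped half lies level, 112 mm above the counter
- green_key (a joint): travel of the green key in m: 0 = up, 0.006 = fully down; a spring of about 1.4 N at first and 4.5 N fully down pushes it up again
- green_key_top (a point): centre of the top of the green key, a 28 mm square cap, 119 mm above the counter when up, 113 mm when fully down; 36 mm square black surround 106 mm above the counter
- red_key (a joint): travel of the red key in m, same kind as the green key; not to be pressed
- red_key_top (a point): centre of the top of the red key, same size
- yellow_key (a joint): travel of the yellow key in m, same kind as the green key; not to be pressed
- yellow_key_top (a point): centre of the top of the yellow key, same size
- trinket: small silver trinket pot, 42 mm across, 42 mm high, standing loose on the player's top beside the lid; origin at the centre of its underside, z up; leave alone
- figurine: white china figurine, 52 mm across the foot, 125 mm high, loose on the counter left of the player; origin at the centre of its underside, z up; leave alone
- mug: blue mug, 80 mm across with a handle, 90 mm high, loose on the counter right of the player; origin at the centre of its underside, z up; leave alone

How it is judged (in metres and radians):
On the way, in this order (a step that is already met when the one before it is completed fails the run):
1. the lid is pushed fully shut (value of joint lid below 0.04 rad), for 0.1 s.
2. the rocker is pressed fully on (value of joint rocker above 0.33 rad), for 0.1 s.
3. the green key is pressed all the way down (value of joint green_key above 0.0045 m), for 0.04 s.
At the end, for the whole second after the job is handed in: The lid is shut (below 0.05 rad), the rocker is on (above 0.32 of 0.4 rad), all keys are up again (within 1.5 mm), and the pot, figurine and mug are at rest within 30 mm of where they stood (value of joint lid below 0.05 rad and value of joint rocker above 0.32 rad and value of joint each of green_key, red_key, yellow_key below 0.0015 m and distance of each of trinket, figurine, mug from where it was at the start of the episode below 0.03 m and linear speed of each of trinket, figurine, mug below 0.02 m/s); the robot touches nothing.
It fails at once if the red or yellow key is pressed (3 mm) (value of joint any of red_key, yellow_key above 0.003 m).
It fails at once if the green key is pressed (3 mm) before the lid is shut and the rocker is on (value of joint green_key above 0.003 m and (value of joint lid above 0.1 rad or value of joint rocker below 0.25 rad)).
It fails at once if the rocker is switched before the lid is shut (value of joint rocker above 0.2 rad and value of joint lid above 0.1 rad).
It fails at once if the lid is raised further instead of pushed shut (value of joint lid above 0.95 rad).
It fails at once if the pot, figurine or mug is lifted, carried, knocked over or shoved (30 mm) (distance of any of trinket, figurine, mug from where it was at the start of the episode above 0.03 m or angle between any of trinket, figurine, mug's own z axis and vertical above 0.5 rad).
It also fails if it takes over 42 s, if anything falls off the work surface, if the arm or the gripper's body presses on something with over 40 N, if the wrist force passes 120 N, or if a joint passes its speed limit or range.

## Working session

There is one attempt and no reset: what is moved stays moved. The work goes in short steps, Python scripts to look and compute and a tool call to move; the robot and the scene stay as the last step left them, time stands still between calls to the robot, and variables do not carry over. Pictures are saved under pics/ and viewed, at most 10 in all, crops included, and the job is handed in when it is done.

Besides the shell and the picture viewer there is one more tool, called as name(argument=value, ...) on one line, values as JSON. play_rows: Moves the arm, as the interface text tells. Shifts and turns lie within -1 to 1; 1 stands for 3 cm of shift or 8 degrees of turn. Its arguments: {"type":"object","properties":{"rows":{"type":"array"},"hand":{"type":"number"}},"required":["rows"]}

```bash
mkdir -p pics; cat > h.py <<'E'
import numpy as np,cv2
from plant import get_obs,capture,bot,spot_in,trace,pinpoint
from scipy.optimize import least_squares
def cam(c):
    f=200/np.tan(np.radians(c["fov_y"])/2)
    K=np.array([[f,0,c["cx"]],[0,f,c["cy"]],[0,0,1.]])
    R=cv2.Rodrigues(np.array(c["rvec"],float))[0]; return K,R,np.array(c["tvec"],float).reshape(3)
def tri(obs): # [(cam,[r,c])]
    A=[];b=[]
    for (K,R,t),(r,c) in obs:
        d=R.T@np.linalg.inv(K)@[c,r,1.];d/=np.linalg.norm(d);o=-R.T@t
        P=np.eye(3)-np.outer(d,d);A.append(P);b.append(P@o)
    A=np.vstack(A);b=np.hstack(b);x=np.linalg.lstsq(A,b,rcond=None)[0]
    return x,np.linalg.norm(A@x-b)
def onz(C,rc,z):
    K,R,t=C;d=R.T@np.linalg.inv(K)@[rc[1],rc[0],1.];o=-R.T@t
    return o+d*(z-o[2])/d[2]
E
cat > m.py <<'E'
from h import *
C={};D={}
names=["lid_hinge","lid_edge","rocker_on","green_key_top","red_key_top","yellow_key_top","trinket","figurine","mug","player"]
for n in("scene","top"):
    c=capture(n);C[n]=cam(c);cv2.imwrite(f"pics/{n}0.png",c["frame"][:,:,::-1])
    for q in names:
        try:
            r=pinpoint(q,n)
            if r: D[q,n]=r[0]
        except Exception as e: print(q,n,e)
for q in names:
    o=[(n,D[q,n]) for n in C if (q,n) in D]
    print(q,[(n,np.round(d["at"]),round(d["p"],2)) for n,d in o],*( [np.round(tri([(C[n],d["at"]) for n,d in o])[0]),round(tri([(C[n],d["at"]) for n,d in o])[1],1)] if len(o)==2 else []))
print(get_obs())
E
python3 m.py
```

```text
lid_hinge [('scene', array([200., 370.]), 0.81), ('top', array([156., 268.]), 0.76)] [652. 126. 120.] 0.0
lid_edge [('scene', array([149., 342.]), 0.92)]
rocker_on [('scene', array([208., 316.]), 0.79), ('top', array([175., 321.]), 0.59)] [605.   6. 122.] 0.1
green_key_top [('scene', array([151., 324.]), 0.49), ('top', array([242., 264.]), 0.5)] [455. 132. 119.] 4.1
red_key_top [('scene', array([163., 314.]), 0.56), ('top', array([238., 287.]), 0.6)] [467.  88. 111.] 4.7
yellow_key_top [('scene', array([174., 299.]), 0.46), ('top', array([226., 310.]), 0.59)] [490.  32. 121.] 0.5
trinket [('scene', array([167., 374.]), 0.68), ('top', array([201., 226.]), 0.68)] [552. 225.  95.] 2.4
figurine [('scene', array([157., 372.]), 0.54), ('top', array([250., 202.]), 0.74)] [440. 312.  -4.] 4.7
mug [('scene', array([262., 244.]), 0.87), ('top', array([188., 393.]), 0.69)] [ 584. -176.   20.] 4.3
player [('scene', array([212., 337.]), 0.71), ('top', array([203., 279.]), 0.76)] [555. 111. -14.] 4.5
{'time': 1.1, 'joint_positions': array([-1.27900642e+00,  3.42007848e-01,  1.52409779e+00, -7.86268619e-06,
        1.27538869e+00, -1.46011282e-01]), 'dq': array([-0.00061926, -0.00101971,  0.00040639,  0.00022346,  0.000195  ,
        0.00046647]), 'tau': array([-5.42878079e-04, -4.31146467e+01, -2.44484371e+01,  7.14998692e-02,
        4.82538028e-02,  2.34793237e-05]), 'tool_pos': array([ 222.59231876, -475.50039527,  240.7372029 ]), 'tcp_rot': array([3.14149647e+00, 2.17476000e-05, 4.37803481e-01]), 'contact_force': array([ 1.05971955, -0.03303513, -0.28113576]), 'moment': array([-0.0327601 , -0.0362248 , -0.01726819]), 'finger_force': 0.0, 'grip_width': 91.95559242145623}
```

```bash
python3 - <<'E'
import cv2,numpy as np
a=cv2.imread("pics/scene0.png")[90:290,200:440];b=cv2.imread("pics/top0.png")[120:300,170:430]
cv2.imwrite("pics/a.png",cv2.resize(a,(720,600),interpolation=3));cv2.imwrite("pics/b.png",cv2.resize(b,(780,540),interpolation=3))
E
```

```text
(no output)
```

View pics/a.png

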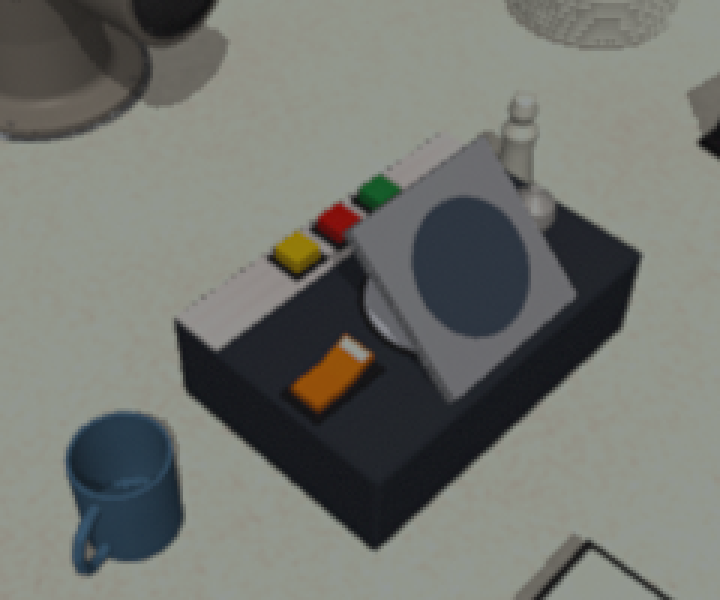

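View pics/b.png

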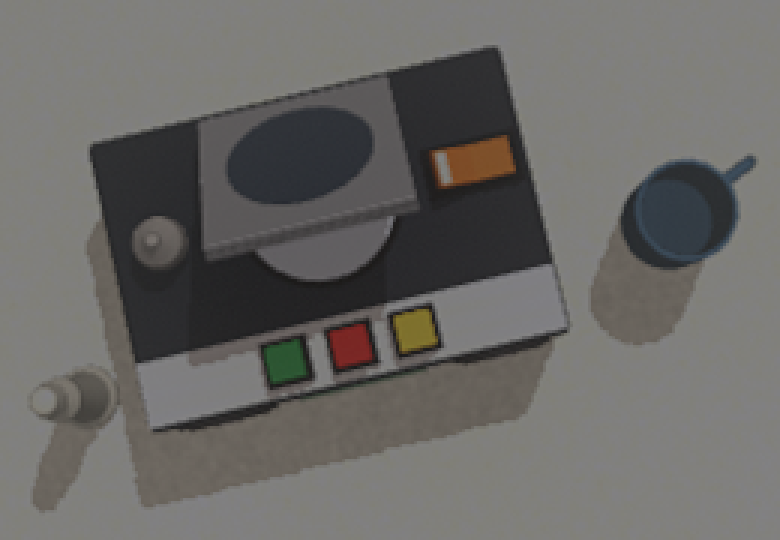

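The scene view shows the raised lid with the rocker on its right (white end facing the lid) and the pot on its left. From the robot's left, the keys are green, red, yellow. I'll fit the player's pose and the lid angle to corners read from both pictures.

```bash
cat > fit.py <<'E'
from h import *
C={n:cam(capture(n)) for n in("scene","top")}
b=lambda u,v:(170+u/3-.33,120+v/3-.33); a=lambda u,v:(200+u/3-.33,90+v/3-.33)
fix=[("top",(115,165,100),b(92,145)),("top",(115,-165,100),b(499,46)),("top",(-115,-165,100),b(568,328)),("top",(-115,165,100),b(152,430)),
("scene",(115,-165,100),a(375,482)),("scene",(115,165,100),a(640,255)),("scene",(-115,-165,100),a(178,322)),("scene",(115,-165,0),a(375,548)),("scene",(-115,-165,0),a(186,390))]
lid=[("top",75,b(204,247)),("top",-75,b(417,203)),("scene",75,a(488,136)),("scene",-75,a(350,233))]
def W(p,L):
    c,s=np.cos(p[2]),np.sin(p[2]);return np.array([p[0]+c*L[0]-s*L[1],p[1]+s*L[0]+c*L[1],L[2]])
def proj(n,X):
    K,R,t=C[n];q=K@(R@X+t);return q[:2]/q[2]
def edge(th,y): return (100-150*np.cos(th)-14*np.sin(th)*-1*-1*-1 if 0 else 100-150*np.cos(th)+14*np.sin(th),y,100+150*np.sin(th)+14*np.cos(th))
def res(p): return np.hstack([proj(n,W(p,L))-uv for n,L,uv in fix]+[proj(n,W(p,edge(p[3],y)))-uv for n,y,uv in lid])
s=least_squares(res,[555,108,.22,.6],loss="soft_l1");p=s.x
if __name__=="__main__":
    print(np.round(p,3));print(np.round(res(p).reshape(-1,2),1).tolist())
    print("edge",W(p,edge(p[3],0)))
    bt=lambda rc,n,z:W([0,0,-p[2]],np.r_[(onz(C[n],rc,z)-[p[0],p[1],0])[:2],z]).round(1)
    for q,u,v in(("green",286,361),("red",351,345),("yel",416,329)):
        x,y=b(u,v);X=onz(C["top"],(y,x),119);print(q,X.round(1),bt((y,x),"top",119))
    for q,z in(("green_key_top",119),("red_key_top",119),("yellow_key_top",119),("rocker_on",119),("trinket",100),("figurine",0),("mug",0)):
        for n in C:
            capture(n);r=pinpoint(q,n)
            if r:print(q,n,onz(C[n],r[0]["at"],z).round(1),bt(r[0]["at"],n,z))
E
python3 fit.py
```

```text
[5.55847e+02 1.04501e+02 2.16000e-01 7.30000e-01]
[[-2.1, -1.0], [0.4, -0.7], [1.1, 2.0], [-1.7, 1.3], [0.8, 1.4], [2.9, -0.4], [-2.4, -2.2], [-0.4, 3.3], [-1.1, 0.8], [-0.5, 1.0], [0.0, -1.2], [-0.9, 0.1], [0.2, -0.8]]
edge [553.49937563 103.98507747 210.4969527 ]
green [461.5 132.6 119. ] [-86.1  47.7 119. ]
red [472.7  84.  119. ] [-85.6  -2.2 119. ]
yel [483.9  35.4 119. ] [-85.1 -52.  119. ]
green_key_top scene [467.4 133.7 119. ] [-80.1  47.5 119. ]
green_key_top top [456.4 135.1 119. ] [-90.5  51.2 119. ]
red_key_top scene [463.3  88.5 119. ] [-93.9   4.3 119. ]
yellow_key_top scene [489.3  34.5 119. ] [-80.1 -54.1 119. ]
yellow_key_top top [486.   32.6 119. ] [-83.7 -55.2 119. ]
rocker_on scene [604.5  12.9 119. ] [ 27.9 -99.9 119. ]
rocker_on top [600.7   5.6 119. ] [  22.6 -106.3  119. ]
trinket scene [623.2  57.8 100. ] [ 55.8 -60.1 100. ]
trinket top [547.6 229.4 100. ] [ 18.8 123.7 100. ]
figurine scene [435.2 312.5   0. ] [-73.1 229.1   0. ]
figurine top [433.  304.8   0. ] [-77. 222.   0.]
mug scene [ 568.9 -170.1    0. ] [ -46.2 -271.     0. ]
mug top [ 571.5 -175.     0. ] [ -44.7 -276.4    0. ]
```

play_rows(rows=[[[0.49, 0.94, 0.15], [0, 0, 0.483]], [[0.49, 0.94, 0.15], [0, 0, 0.483]], [[0.49, 0.94, 0.15], [0, 0, 0.483]], [[0.49, 0.94, 0.15], [0, 0, 0.483]], [[0.49, 0.94, 0.15], [0, 0, 0.483]], [[0.49, 0.94, 0.15], [0, 0, 0.483]], [[0.49, 0.94, 0.15], [0, 0, 0.483]], [[0.49, 0.94, 0.15], [0, 0, 0.483]], [[0.49, 0.94, 0.15], [0, 0, 0.483]], [[0.49, 0.94, 0.15], [0, 0, 0.483]]], hand=-1)

```text
time: 3.85
tool_pos: [370.0, -192.5, 286.0]
tcp_rot: [3.141, 0.0, 1.114]
contact_force: [0.1, 0.1, 0.4]
grip_width: 0.5
finger_force: 0.0
```

play_rows(rows=[[[0.49, 0.94, 0.15], [0, 0, 0.483]], [[0.49, 0.94, 0.15], [0, 0, 0.483]], [[0.49, 0.94, 0.15], [0, 0, 0.483]], [[0.49, 0.94, 0.15], [0, 0, 0.483]], [[0.49, 0.94, 0.15], [0, 0, 0.483]], [[0.49, 0.94, 0.15], [0, 0, 0.483]], [[0.49, 0.94, 0.15], [0, 0, 0.483]], [[0.49, 0.94, 0.15], [0, 0, 0.483]], [[0.49, 0.94, 0.15], [0, 0, 0.483]], [[0.49, 0.94, 0.15], [0, 0, 0.483]], [[0, 0, 0], [0, 0, 0]]])

```text
time: 5.22
tool_pos: [517.1, 90.0, 330.6]
tcp_rot: [3.141, -0.0, 1.789]
contact_force: [-0.7, -1.2, -0.3]
grip_width: 0.5
finger_force: 0.0
```

```bash
cat >> h.py <<'E'
from scipy.spatial.transform import Rotation as Ro
def wcam():
    o=get_obs();c=capture("wrist");H=np.array(c["hand_eye"],float)
    f=200/np.tan(np.radians(c["fov_y"])/2);K=np.array([[f,0,c["cx"]],[0,f,c["cy"]],[0,0,1.]])
    T=np.eye(4);T[:3,:3]=Ro.from_euler("xyz",o["tcp_rot"]).as_matrix();T[:3,3]=o["tool_pos"]
    M=np.linalg.inv(T@H);return (K,M[:3,:3],M[:3,3]),c["frame"]
E
python3 - <<'E'
from h import *
C,f=wcam();cv2.imwrite("pics/w1.png",f[:,:,::-1]);import pickle;pickle.dump(C,open("w1.pkl","wb"))
print(get_obs()["tool_pos"],get_obs()["tcp_rot"],get_obs()["time"])
for q in("green_key_top","yellow_key_top","rocker_on","lid_edge"):
    for r in pinpoint(q,"wrist")[:1]:print(q,np.round(r["at"],1),r["p"],onz(C,r["at"],119).round(1))
E
```

```text
[516.58515193  88.98644954 330.46523457] [-3.14114913e+00  2.02442116e-04  1.78760228e+00] 5.275
green_key_top [124.9 278.4] 0.91 [460.8 133.4 119. ]
yellow_key_top [211.1 284.8] 0.9 [485.6  39.2 119. ]
rocker_on [314.9 318.1] 0.59 [553.1 -89.2 119. ]
lid_edge [192.2 367.6] 0.55 [573.3  81.8 119. ]
```

View pics/w1.png

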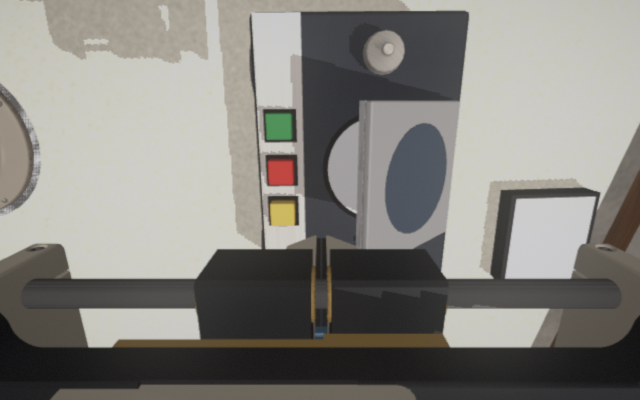

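The wrist view shows green at (278,125), red at (281,171) and yellow at (283,212). The measured green position (461,133) agrees with the fit. Next I push the lid down.

play_rows(rows=[[[0.97, 0.33, 0], [0, 0, 0]], [[0.97, 0.33, 0], [0, 0, 0]], [[0, 0, -1], [0, 0, 0]], [[0, 0, -1], [0, 0, 0]], [[0, 0, -1], [0, 0, 0]], [[0, 0, -0.6], [0, 0, 0]], [[0, 0, -0.6], [0, 0, 0]], [[0, 0, -0.6], [0, 0, 0]], [[0, 0, -0.6], [0, 0, 0]], [[0, 0, -0.6], [0, 0, 0]]])

```text
time: 6.72
tool_pos: [574.8, 107.4, 150.9]
tcp_rot: [3.141, 0.0, 1.785]
contact_force: [-1.0, -1.2, 3.7]
grip_width: 0.4
finger_force: 1.3
```

play_rows(rows=[[[0, 0, -0.35], [0, 0, 0]], [[0, 0, -0.27], [0, 0, 0]], [[0, 0, -0.1], [0, 0, 0]], [[0, 0, 0], [0, 0, 0]]])

```text
time: 7.22
tool_pos: [575.0, 108.3, 129.1]
tcp_rot: [3.141, -0.0, 1.786]
contact_force: [0.8, -0.6, 0.7]
grip_width: 0.4
finger_force: 0.0
```

play_rows(rows=[[[0, 0, -0.05], [0, 0, 0]], [[0, 0, -0.05], [0, 0, 0]], [[0, 0, 0], [0, 0, 0]]])

```text
time: 7.6
tool_pos: [575.2, 108.4, 128.1]
tcp_rot: [3.139, 0.0, 1.787]
contact_force: [-4.3, 0.3, 12.9]
grip_width: 0.6
finger_force: 6.0
```

play_rows(rows=[[[0, 0, 1], [0, 0, 0]], [[0, 0, 1], [0, 0, 0]], [[0, -1, 1], [0, 0, 0]], [[0, -1, 1], [0, 0, 0]], [[0, -1, 1], [0, 0, 0]], [[0, -1, 1], [0, 0, 0]], [[0, -1, 0], [0, 0, 0]], [[0, 0, 0], [0, 0, 0]]])

```text
time: 8.6
tool_pos: [574.9, -43.4, 306.4]
tcp_rot: [3.141, 0.001, 1.784]
contact_force: [-0.7, 0.1, -0.7]
grip_width: -0.2
finger_force: 0.0
```

```bash
python3 - <<'E'
from h import *
C,f=wcam();cv2.imwrite("pics/w2.png",f[:,:,::-1]);print(get_obs()["tool_pos"],get_obs()["time"])
for q in("rocker_on","lid_edge","lid_hinge","yellow_key_top"):
    for r in pinpoint(q,"wrist")[:1]:print(q,np.round(r["at"],1),r["p"],onz(C,r["at"],119 if q[0]in"ry" else 114).round(1))
c=capture("top");
for q in("rocker_on","lid_edge"):
    for r in pinpoint(q,"top")[:1]:print(q,np.round(r["at"],1),r["p"],onz(cam(c),r["at"],119 if q[0]=="r" else 114).round(1))
f=cv2.cvtColor(f,cv2.COLOR_RGB2HSV);m=((f[...,0]>5)&(f[...,0]<20)&(f[...,1]>180)&(f[...,2]>120)).astype('uint8')
n,_,s,ce=cv2.connectedComponentsWithStats(m);
for i in range(1,n):
    if s[i,4]>150:print(s[i],ce[i],onz(C,ce[i][::-1],112))
E
```

```text
[574.74313796 -42.172063   306.05382282] 8.65
rocker_on [142.1 362. ] 0.7 [607.5   3.4 119. ]
lid_edge [ 23.5 279.1] 0.69 [505.6  93.  114. ]
lid_hinge [ 25.1 441.8] 0.82 [654.5 123.8 114. ]
yellow_key_top [ 80.  244.9] 0.55 [482.7  37.  119. ]
rocker_on [176.6 319.3] 0.64 [602.4   9.1 119. ]
lid_edge [218.7 282.7] 0.84 [508.8  93.1 114. ]
```

View pics/w2.png

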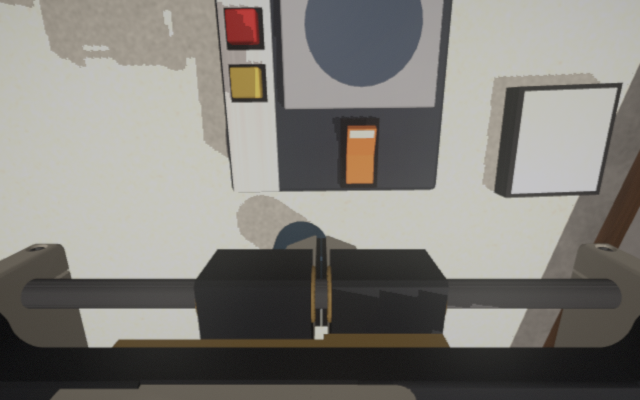

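The lid is shut in this view, and the rocker's striped half is at about (361,139), roughly (606,6) in world coordinates. Next is the rocker press.

play_rows(rows=[[[0.52, 0.81, -0.5], [0, 0, 0]], [[0.52, 0.81, -1], [0, 0, 0]], [[0, 0, -1], [0, 0, 0]], [[0, 0, -1], [0, 0, 0]], [[0, 0, -1], [0, 0, 0]], [[0, 0, -0.8], [0, 0, 0]], [[0, 0, -0.2], [0, 0, 0]], [[0, 0, -0.2], [0, 0, 0]], [[0, 0, 0], [0, 0, 0]]])

```text
time: 10.12
tool_pos: [606.3, 7.0, 135.7]
tcp_rot: [3.141, 0.0, 1.787]
contact_force: [0.4, -0.3, -0.8]
grip_width: 0.3
finger_force: 0.0
```

play_rows(rows=[[[0, 0, -0.1], [0, 0, 0]], [[0, 0, -0.1], [0, 0, 0]], [[0, 0, -0.05], [0, 0, 0]], [[0, 0, -0.05], [0, 0, 0]], [[0, 0, 0], [0, 0, 0]]])

```text
time: 10.75
tool_pos: [606.1, 6.9, 126.3]
tcp_rot: [3.141, 0.0, 1.787]
contact_force: [1.2, 1.4, 2.1]
grip_width: 0.3
finger_force: 1.2
```

play_rows(rows=[[[0, 0, -0.04], [0, 0, 0]], [[0, 0, -0.04], [0, 0, 0]], [[0, 0, 0], [0, 0, 0]], [[0, 0, 0], [0, 0, 0]]])

```text
time: 11.25
tool_pos: [606.2, 6.9, 126.1]
tcp_rot: [3.14, 0.001, 1.787]
contact_force: [-5.0, 1.3, 15.0]
grip_width: 0.4
finger_force: 8.1
```

play_rows(rows=[[[0, 0, 1], [0, 0, 0]], [[0, 0, 1], [0, 0, 0]], [[0, 0, 1], [0, 0, 0]], [[-0.81, 0.7, 1], [0, 0, 0]], [[-0.81, 0.7, 0], [0, 0, 0]], [[-0.81, 0.7, 0], [0, 0, 0]], [[-0.81, 0.7, 0], [0, 0, 0]], [[-0.81, 0.7, 0], [0, 0, 0]], [[-0.81, 0.7, 0], [0, 0, 0]], [[0, 0, 0], [0, 0, 0]]])

```text
time: 12.5
tool_pos: [458.7, 133.8, 243.7]
tcp_rot: [-3.141, -0.0, 1.789]
contact_force: [0.2, -0.6, 0.2]
grip_width: 0.2
finger_force: 0.0
```

```bash
python3 - <<'E'
from h import *
s=capture("scene");t=capture("top")
a=cv2.resize(s["frame"][150:260,250:400],(600,440),interpolation=3)
cv2.imwrite("pics/s2.png",a[:,:,::-1]);print(get_obs()["tool_pos"],get_obs()["time"])
for n,c in(("scene",s),("top",t)):
  for q in("green_key_top","red_key_top"):
    for r in pinpoint(q,n)[:1]:print(q,n,r["p"],onz(cam(c),r["at"],119).round(1))
E
```

```text
[460.3882149  132.77300868 243.78361552] 12.6
green_key_top scene 0.42 [457.1 135.3 119. ]
red_key_top scene 0.51 [468.9  89.1 119. ]
red_key_top top 0.48 [471.3  84.2 119. ]
```

View pics/s2.png

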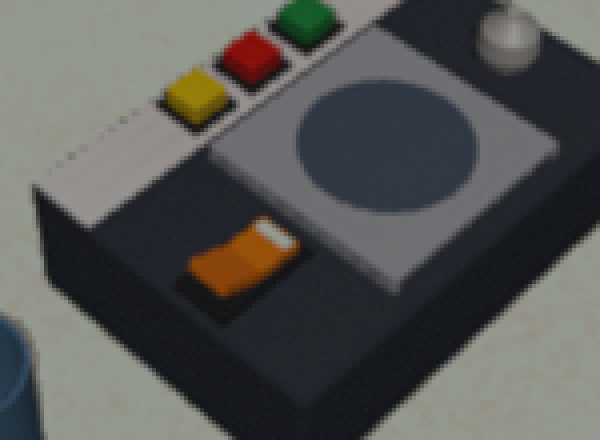

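In this view the lid lies flat and the rocker's striped half (275,232) is level. Next I press green.

play_rows(rows=[[[0, 0, -1], [0, 0, 0]], [[0, 0, -1], [0, 0, 0]], [[0, 0, -1], [0, 0, 0]], [[0, 0, -0.5], [0, 0, 0]], [[0, 0, -0.2], [0, 0, 0]], [[0, 0, -0.1], [0, 0, 0]], [[0, 0, -0.05], [0, 0, 0]], [[0, 0, 0], [0, 0, 0]]])

```text
time: 13.8
tool_pos: [460.5, 132.8, 128.8]
tcp_rot: [3.141, 0.0, 1.787]
contact_force: [-1.1, -1.0, 3.2]
grip_width: 0.4
finger_force: 1.7
```

play_rows(rows=[[[0, 0, -0.05], [0, 0, 0]], [[0, 0, -0.05], [0, 0, 0]], [[0, 0, -0.02], [0, 0, 0]], [[0, 0, 0], [0, 0, 0]], [[0, 0, 0], [0, 0, 0]]])

```text
time: 14.42
tool_pos: [460.7, 132.9, 126.9]
tcp_rot: [3.139, 0.001, 1.787]
contact_force: [-7.2, -3.5, 21.4]
grip_width: 0.6
finger_force: 11.2
```

The force rose to 21 N against the stop, so the key is fully down. I'll lift off and check.

play_rows(rows=[[[0, 0, 0.5], [0, 0, 0]], [[0, 0, 1], [0, 0, 0]], [[0, 0, 1], [0, 0, 0]], [[0, 0, 1], [0, 0, 0]], [[0, 0, 1], [0, 0, 0]], [[0, 0, 0], [0, 0, 0]], [[0, 0, 0], [0, 0, 0]]])

```text
time: 15.3
tool_pos: [459.9, 133.0, 258.8]
tcp_rot: [-3.141, -0.0, 1.787]
contact_force: [-0.8, 0.2, -0.3]
grip_width: 0.3
finger_force: 0.0
```

```bash
python3 - <<'E'
from h import *
s=capture("scene");a=cv2.resize(s["frame"][120:270,220:420],(800,600),interpolation=3);cv2.imwrite("pics/s3.png",a[:,:,::-1])
E
```

```text
(no output)
```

View pics/s3.png

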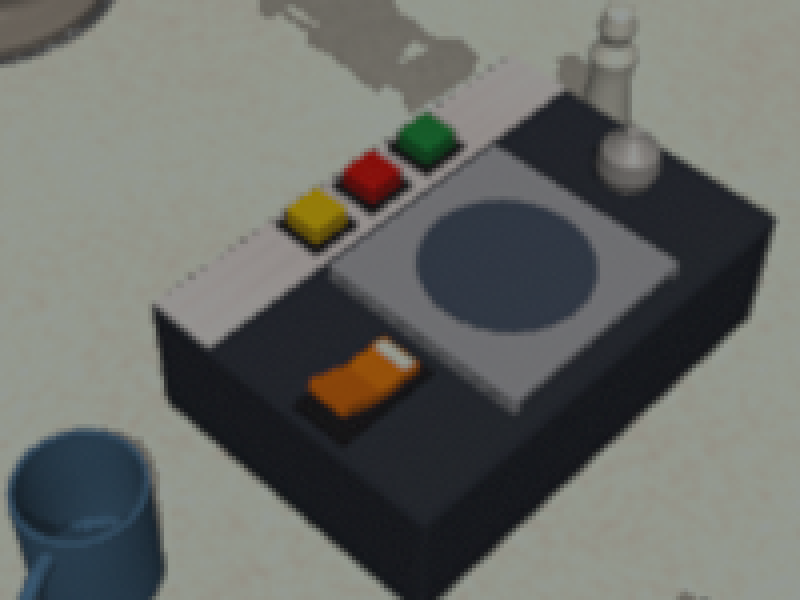

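The lid is shut, the rocker is on, and all three keys are up (green at (428,138)). The pot, figurine and mug look undisturbed, so I'm handing in.

```bash
python3 -c "
from plant import bot;print(bot.close_job())"
```

```text
the job is handed in; nothing more can be done
None
```

I shut the lid, switched the rocker on, and pressed and released the green key. The last picture showed all three keys up and the pot, figurine and mug undisturbed. I handed the job in at about 15 s; no verdict came back.

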